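Hang the jaw gauge on the sliding hook inside the gauge cabinet

TASK

Take the steel gauge with the oblong hole and black grip out of the black slotted rack, lower it upright through the opening in the top of the clear-sided gauge cabinet without touching the cabinet's walls or top frame, and put its hole over the hook inside, whose height you must find by feel, touching it only lightly until the gauge hangs on it. Then, with the gauge hung on it and not otherwise, draw the hook gently down (never more than about 2 kg of pull) until it is fully home on its stop, and let go so that the gauge stays hanging there. Touch the hook with the gauge only, never with the robot, and leave everything else as it was.

Things in the scene. Friction and masses are not known exactly. Their poses are not given: they have to be found in the camera images.
- gauge: Steel jaw gauge upright in a rack slot, about 0.18 kg. Origin: centre of underside; z up, y across its width, x through its thickness; same after a half turn about z. Plate 6 thick, 50 wide, 80 high: two jaws, 13 wide and 22 high, 24 apart, at the bottom; oblong through hole 24 wide, 20 high at z = 49 to 69. On top a black grip 10 thick (x), 30 wide, z = 80 to 125.
- gauge_eye (a point): Point on the gauge at the middle of the upper edge of its oblong hole, 69 mm above its underside, 36 mm below gauge_grip. This edge hangs on the hook. Axes as the gauge's.
- gauge_grip (a point): Point inside the black grip, 105 mm above the gauge's underside: pinch here from above across the 10 mm thickness (x), with about 40 N. Keep fingertips above z = 82 of the gauge, as the hook passes close under.
- rack: Fixed black rack 200 (x) x 85 (y) x 40 mm high, origin centre of underside. Three slots 9 mm wide (x), 54 long (y), at x = -58, 0, 58 mm; floor 12 mm up, walls to 40 mm: lift the gauge straight up. The other slots hold a board and a cover, up to 82 mm above the table, lower than the gauge's grip.
- cabinet: Fixed clear-sided gauge cabinet 220 (x) x 130 (y) x 190 mm high, origin centre of underside, -x side towards the robot, turned up to 0.3 rad. Inside, a steel hook sticks out from the back board (x = 102) towards -x along y = 0, on a carriage that slides up and down with about 12 N friction and stays where left. Its start height is not measured; see hook_home.
- shell: Walls and white top frame of the cabinet; origin and axes of cabinet. The frame is 10 mm thick, its upper side 190 mm above the table. Not to be touched by gauge or robot.
- opening (a point): Centre of the cabinet's top opening, level with the frame's upper side (190 mm up); axes as the cabinet's. 190 mm long (cabinet x), 76 mm wide (y). Vertical fingers that pinch along cabinet x fit in, also opened, at cabinet x = 0 to 30.
- hook_home (a point): Fixed point of the cabinet (x = 30, y = 0, z = 128 mm) where gauge_eye should end: on the upper side of the hook's 8 mm round bar when the hook is down on its stop. The bar starts 6 to 42 mm higher (42 = upper stop), unmeasured. On the stop the force rises steeply above the sliding 12 N. The gauge may hang from 28 mm nearer the tip to 50 mm farther in.
- tip_home (a point): Fixed point of the cabinet (x = -5, y = 0, z = 136 mm): top of the hook's upturned tip, 8 mm above the bar's upper side, when the hook is home. The tip is 8 mm thick (x = -9 to -1), so tip and bar together stand 16 mm high. Coming in to +x with gauge x along cabinet x, the plate's face is stopped by tip or bar at x = -9, or the hook passes through the hole.
- carriage_home (a point): Fixed point of the cabinet (x = 94, y = 0, z = 124 mm): centre of the hook's black carriage, 12 x 26 x 30 mm, when the hook is home. The bar runs from here to the tip.
- board: Bystander: green circuit board 50 x 68 x 6 mm upright in the rack. Origin centre of underside.
- cover: Bystander: black cover plate 50 x 70 x 6 mm upright in the rack, with a small tab. Origin centre of underside.
- bin: Bystander: open black bin 150 x 110 x 70 mm. Origin centre of underside.
- carton: Bystander: white and blue carton 90 x 130 x 70 mm. Origin centre of underside.
- reel: Bystander: metal reel 60 mm across, 48 high. Origin centre of underside.
- driver: Bystander: screwdriver lying on the table. Origin under its middle.
- meter: Bystander: yellow multimeter 160 x 80 x 32 mm lying flat. Origin centre of underside.
There are look-alikes about, which are no part of the job. Leave any green look-alike of the gauge alone. Leave any green look-alike of the rack alone.

How it is judged:
By the outcome, as a careful person would: the job done as asked, in the order asked, and still so for the second after the job is handed in, with the robot touching nothing.
It also fails if it takes over 69 s, if anything falls off the work surface, if the arm or the gripper's body presses on something with over 40 N, if the wrist force passes 120 N, or if a joint passes its speed limit or range.

ROBOT

A 6-joint arm with a two-finger parallel gripper is mounted at the origin on the work surface. World frame = base frame: x ahead of the robot, y to its left, z up, the work surface at z = 0. Lengths are in m, angles in rad, forces in N, time in s.
With the tool pointing down it reaches from about 0.35 to 0.85 m from the base axis. Payload 8.1 kg.
Tool frame: the origin (TCP) lies where the fingers leave the gripper's body, on its centre line; the fingertips stand 84 mm ahead of it and the grasp point (between the pads) lies 65 mm ahead of it; z points along the fingers, y is the line along which they close (so a half turn about z gives the same grasp; the last joint's range is limited). The gripper opens to 93 mm and grips with 3 to 60 N. Pads are 15 mm wide; open, the fingers measure 128 mm over their backs; the gripper's body (75 mm by 188 mm) begins 65 mm behind the grasp point.
Start: joints at [1.218, 0.13, 1.488, -0, 1.523, -0.085], TCP at [0.159, 0.579, 0.303] pointing down, gripper open.
Joint ranges: [-2.96, 2.96], [-0.89, 2.26], [0.02, 2.5], [-1.34, 4.48], [0, 2.73], [-2.66, 2.66]. Speed limits (rad/s): [2.39, 2.39, 2.79, 3.14, 3.14, 3.14].

INTERFACE

Orientations are given as a unit quaternion [x, y, z, w].
In Python, from station import manip gives the robot as it stands. The module is installed in compiled form; this text tells all that it offers.
- The arm moves only by the tool servo_tool, never from a script. Its argument "rows" is a list of rows, each a list of 7 numbers: the closure, from -1 (fully open) to 1 (shut), then the shift along the tool's x, y, z in m, then the turn, a rotation vector about the tool's x, y, z in rad. A call has 1 to 10 rows; each row shifts and turns the commanded pose from where the row before left it, along the tool's axes as they then stand; what a row does not reach is not made up. A row lasts 1/10 s, in which the tool goes at most 50 mm and 8.59 degrees, less where a joint would pass 70% of its speed; a pose out of reach is approached as far as the arm can. A call is refused whole if a number of a shift passes 0.05 or a number of a turn 0.15, either way. A call with a gripper value outside its range is refused whole. The fingers move at their own pace and stop on an object; "newtons" is the grip in N (left out, the last holds). Time passes only in rows, so rows that do not move let the fingers close. It gives the time, the measured TCP pose, the force, the opening and the grip force at its end, in the units of the state.
- manip.observe(): the state, without advancing time (a new reading comes with each control period).
- manip.read_camera(name): name is "scene" or "top" or "wrist"; returns a dict with "color" (420x560x3 uint8, red, green, blue), "intrinsics" (3x3 intrinsics, pixels), "xyz" and "rotation" of the camera in the world; the wrist camera has in their place "hand_eye" (4x4, takes a point from camera to tool coordinates, whose origin is the TCP and whose axes are the flange's). Camera axes: x right, y down, z forward; pixel columns grow to the right and rows downward; lengths in m; the calibration is good to about 2 mm. A picture is of the moment at which its call begins: read the wrist's pose just before it. There is no depth.
- manip.job_done(): hands the job in; it is judged then, once.
The state is a dict: "clock": time; "joints": joint angles; "joint_vel": joint speeds; "effort": joint torques, N m; "eef_pos": TCP position; "eef_rot": TCP orientation; "ft_force": force on the tool from outside, world axes, zero at the start; "ft_torque": the same for the moment, N m; "gripper_width": opening from 0.0 (shut) to 1.0 (fully open); "gripper_force": force on a finger pad.
Only numpy, scipy, OpenCV 4.12 (cv2) and the standard library are available. Lean on these libraries where they do the work, as an engineer would, in place of code of your own. Each camera call takes 0.05 s, during which the arm holds its last target. There are 200 camera calls.

## Working session

There is one attempt and no reset: what is moved stays moved. The work goes in short steps, Python scripts to look and compute and a tool call to move; the robot and the scene stay as the last step left them, time stands still between calls to the robot, and variables do not carry over. Pictures are saved under pics/ and viewed, at most 10 in all, crops included, and the job is handed in when it is done.

Besides the shell and the picture viewer there is one more tool, called after "Call:" as a command line: name --pt "numbers of a row" for each row, then --argument value for the rest. servo_tool: Moves the arm, as the interface text tells. Its arguments: {"type":"object","properties":{"rows":{"type":"array","items":{"type":"array","items":{"type":"number"}}},"newtons":{"type":"number"}},"required":["rows"]}

```bash
mkdir -p pics; python3 - <<'E'
from station import manip
import cv2,numpy as np
for n in ("scene","top"):
    c=manip.read_camera(n); cv2.imwrite(f"pics/{n}0.png",c["color"][:,:,::-1]); print(n,c["intrinsics"].tolist(),c["xyz"],np.round(c["rotation"],4).tolist())
c=manip.read_camera("wrist");print(c["intrinsics"].tolist(),c["hand_eye"])
print(manip.observe())
E
```

```text
scene [[477.58297192101384, 0.0, 290.0577145339029], [0.0, 477.58297192101384, 217.49986551204287], [0.0, 0.0, 1.0]] [ 1.34749658 -0.66762186  1.10448938] [0.834, 0.3741, -0.1607, -0.3723]
top [[422.14989862160024, 0.0, 279.7487759486694], [0.0, 422.14989862160024, 215.35028192702808], [0.0, 0.0, 1.0]] [0.22235085 0.03783911 1.72265043] [-0.6966, 0.7102, -0.0705, 0.0734]
[[296.18551014828694, 0.0, 280.42090150548256], [0.0, 296.18551014828694, 206.13984814184172], [0.0, 0.0, 1.0]] [[-6.16948333e-05 -9.61694356e-01 -2.74123990e-01  7.48936398e-02]
 [ 9.99999900e-01  6.22972191e-05 -4.43615720e-04  1.00383363e-03]
 [ 4.43699897e-04 -2.74123990e-01  9.61694256e-01 -8.11254545e-02]
 [ 0.00000000e+00  0.00000000e+00  0.00000000e+00  1.00000000e+00]]
{'clock': 0.15, 'joints': array([ 1.21760454e+00,  1.31037328e-01,  1.48900384e+00, -9.90881323e-06,
        1.52300016e+00, -8.53823661e-02]), 'joint_vel': array([ 0.00082224, -0.00222782, -0.0023742 ,  0.00060851,  0.00049286,
       -0.00045394]), 'effort': array([ 7.62244381e-04, -5.60474682e+01, -4.92337239e+01,  7.69073493e-02,
        3.04155063e-02, -1.02790073e-04]), 'eef_pos': array([0.1586348 , 0.57832669, 0.30191257]), 'eef_rot': array([ 1.33504634e-01,  9.91047924e-01, -7.08068205e-04, -1.52737858e-04]), 'ft_force': array([-0.39291754, -0.6316029 ,  0.41292289]), 'ft_torque': array([-0.04342078,  0.01052679,  0.00510445]), 'gripper_force': 0.0, 'gripper_width': 0.9980082902031192}
```

View pics/scene0.png

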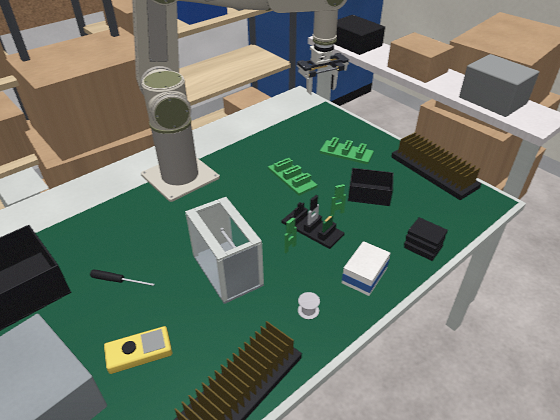

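View pics/top0.png

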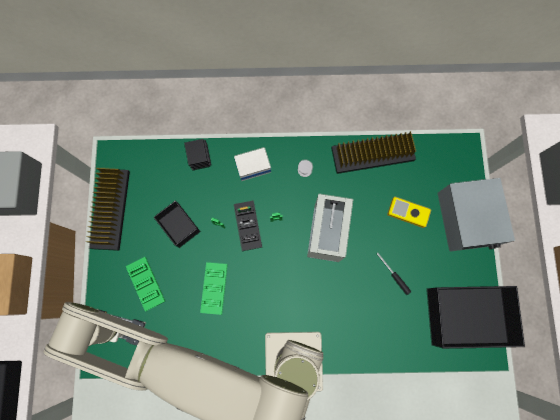

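```bash
python3 - <<'E'
import cv2,numpy as np
t=cv2.imread("pics/top0.png");s=cv2.imread("pics/scene0.png")
a=cv2.resize(t[185:270,225:360],(800,504),interpolation=cv2.INTER_CUBIC)
cv2.imwrite("pics/tz.png",a)
b=cv2.resize(s[175:305,180:355],(800,594),interpolation=cv2.INTER_CUBIC)
cv2.imwrite("pics/sz.png",b)
E
```

```text
(no output)
```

View pics/tz.png

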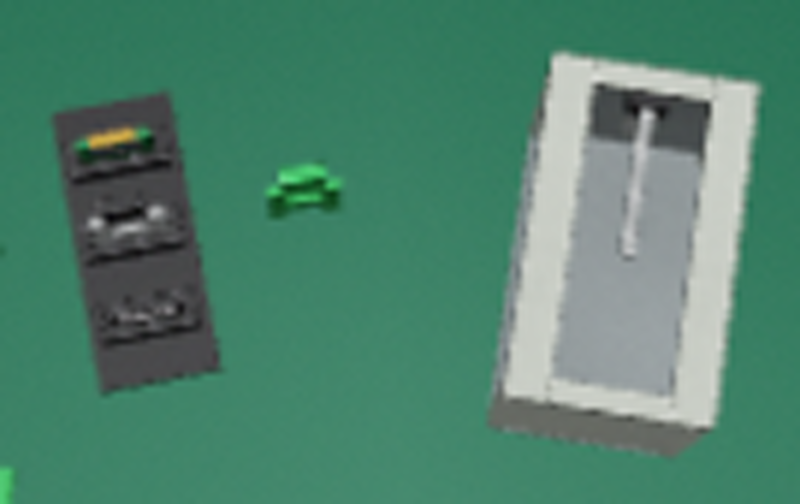

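View pics/sz.png

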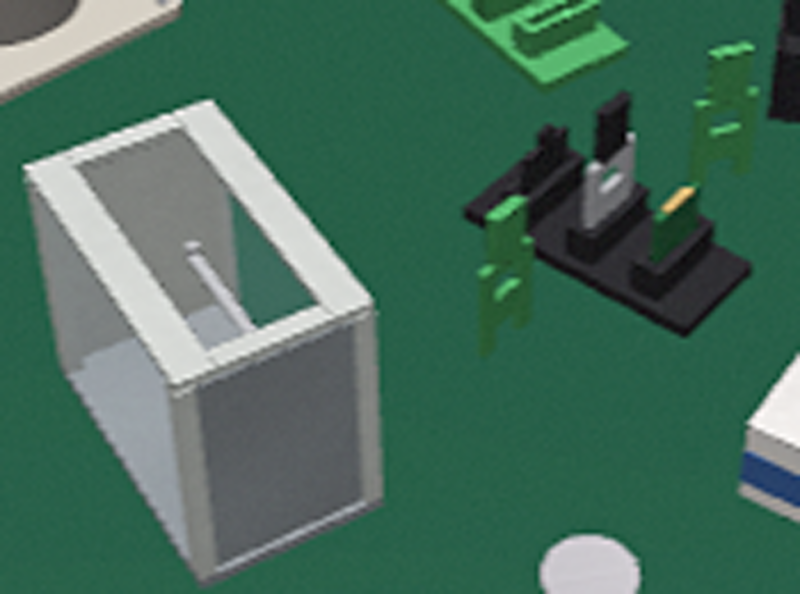

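```bash
cat > h.py <<'E'
import cv2,numpy as np
from scipy.spatial.transform import Rotation as R
from station import manip
def cam(n):
    o=manip.observe(); c=manip.read_camera(n)
    if n=="wrist":
        H=np.array(c["hand_eye"]); T=R.from_quat(o["eef_rot"]).as_matrix()
        c["Rm"]=T@H[:3,:3]; c["xyz"]=o["eef_pos"]+T@H[:3,3]
    else: c["Rm"]=R.from_quat(c["rotation"]).as_matrix()
    return c
def ray(c,px):
    d=np.linalg.inv(c["intrinsics"])@np.array([px[0],px[1],1.]); return c["Rm"]@d
def onz(c,px,z):
    d=ray(c,px); return np.array(c["xyz"])+d*(z-c["xyz"][2])/d[2]
def proj(c,P):
    q=c["Rm"].T@(np.array(P)-c["xyz"]); q=c["intrinsics"]@(q/q[2]); return q[:2]
def tri(c1,p1,c2,p2):
    d1,d2=ray(c1,p1),ray(c2,p2);A=np.stack([d1,-d2],1);b=np.array(c2["xyz"])-c1["xyz"]
    s=np.linalg.lstsq(A,b,rcond=None)[0];P=c1["xyz"]+s[0]*d1;Q=c2["xyz"]+s[1]*d2
    return (P+Q)/2,np.linalg.norm(P-Q)
E
python3 - <<'E'
from h import *
t=cam("top");s=cam("scene")
k=135/800
def f(p,kx=k,o=(225,185)): return ((p[0]+.5)*kx+o[0]-.5,(p[1]+.5)*kx+o[1]-.5)
def rep(ps,z):
    P=np.array([onz(t,f(p),z)[:2] for p in ps]);print(P.round(4).tolist(),"ctr",P.mean(0),[np.linalg.norm(P[i]-P[(i+1)%4]).round(4) for i in range(4)])
    print("ang",[np.arctan2(*(P[i]-P[j])[::-1]).round(3) for i,j in((0,3),(1,2))])
rep([(555,52),(760,85),(715,428),(503,398)],.19)
rep([(53,115),(168,92),(221,372),(103,393)],.012)
g=lambda p:f(p,175/800,(180,175))
S=[g(p) for p in((210,101),(372,300),(177,388),(25,168))]
P=np.array([onz(s,p,.19)[:2] for p in S]);print("scene cab",P.round(4).tolist(),P.mean(0))
# grip top: scene (614,97), top (125,210)
print("grip tri",tri(t,f((127,212)),s,g((614,100))))
print("grip z.137",onz(t,f((127,212)),.137),onz(s,g((614,100)),.137))
print("tip tri",tri(t,f((628,250)),s,g((192,247))))
E
```

```text
[[0.6206, -0.1044], [0.5965, -0.2327], [0.3809, -0.1936], [0.4019, -0.0644]] ctr [ 0.49996803 -0.14877544] [np.float64(0.1305), np.float64(0.2191), np.float64(0.1309), np.float64(0.2223)]
ang [np.float64(-0.181), np.float64(-0.18)]
[[0.6283, 0.2332], [0.6433, 0.1523], [0.4444, 0.117], [0.4315, 0.1982]] ctr [0.53687139 0.17515029] [np.float64(0.0823), np.float64(0.202), np.float64(0.0822), np.float64(0.1999)]
ang [np.float64(0.176), np.float64(0.176)]
scene cab [[0.4065, -0.0682], [0.619, -0.1057], [0.6006, -0.2336], [0.3833, -0.1951]] [ 0.50234468 -0.15063068]
grip tri (array([0.53519613, 0.17347388, 0.13827288]), np.float64(0.006806154321865767))
grip z.137 [0.53329426 0.17086857 0.137     ] [0.53563641 0.17778893 0.137     ]
tip tri (array([ 0.49542925, -0.14793553,  0.17181713]), np.float64(0.0016072901458981808))
```

Call:
servo_tool --pt "-1 0 0 0 0 0 0.141" --pt "-1 0 0 0 0 0 0.141" --pt "-1 0 0 0 0 0 0.141" --pt "-1 0 0 0 0 0 0.141" --pt "-1 0 0 0 0 0 0.141" --pt "-1 0 0 0 0 0 0.141" --pt "-1 0 0 0 0 0 0.141" --pt "-1 0 0 0 0 0 0.141"

```text
clock: 1.05
eef_pos: [0.1587, 0.5786, 0.3025]
eef_rot: [0.645, 0.764, -0.0, 0.0]
ft_force: [0.4, -0.5, -0.4]
gripper_width: 1.001
gripper_force: 0.0
```

Call:
servo_tool --pt "-1 -0.0387 0.025 0 0 0 0" --pt "-1 -0.0387 0.025 0 0 0 0" --pt "-1 -0.0387 0.025 0 0 0 0" --pt "-1 -0.0387 0.025 0 0 0 0" --pt "-1 -0.0387 0.025 0 0 0 0" --pt "-1 -0.0387 0.025 0 0 0 0" --pt "-1 -0.0387 0.025 0 0 0 0" --pt "-1 -0.0387 0.025 0 0 0 0" --pt "-1 -0.0387 0.025 0 0 0 0" --pt "-1 -0.0387 0.025 0 0 0 0"

```text
clock: 2.05
eef_pos: [0.4733, 0.2394, 0.3029]
eef_rot: [0.643, 0.766, 0.0, 0.0]
ft_force: [0.1, 0.5, -0.3]
gripper_width: 1.002
gripper_force: 0.0
```

Call:
servo_tool --pt "-1 -0.0387 0.025 0 0 0 0" --pt "-1 -0.0387 0.025 0 0 0 0" --pt "-1 0 0 0 0 0 0" --pt "-1 0 0 0 0 0 0"

```text
clock: 2.45
eef_pos: [0.5354, 0.1726, 0.3023]
eef_rot: [0.644, 0.765, -0.0, -0.0]
ft_force: [-0.3, 1.1, -0.2]
gripper_width: 1.002
gripper_force: 0.0
```

```bash
python3 - <<'E'
from h import *
o=manip.observe();print(o["clock"],o["eef_pos"],o["eef_rot"],o["joints"].round(3))
c=cam("wrist");cv2.imwrite("pics/w1.png",c["color"][:,:,::-1])
print("proj grip",proj(c,(.5355,.174,.137)))
E
```

```text
2.45 [0.53535485 0.17261031 0.30231881] [ 6.43554151e-01  7.65400429e-01 -2.84203980e-04 -3.97348032e-04] [0.221 0.03  1.595 0.    1.518 0.048]
proj grip [279.25174857 211.53951853]
```

View pics/w1.png

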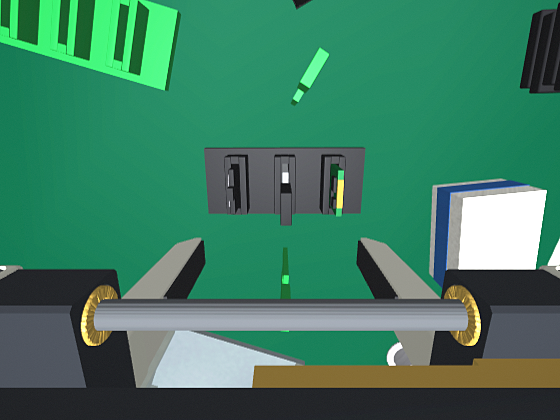

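```bash
python3 - <<'E'
from h import *
c=cam("wrist");g=c["color"].max(2).astype(int)
for r in range(184,230,3): print(r,g[r,274:298])
x=g[:,286];print(x[150:232])
P=np.array([onz(c,p,.012)[:2] for p in((205,148.5),(364,147.5),(364.5,213),(206.5,213))]);print(P.round(4),P.mean(0))
v=c["color"].astype(int)
E
```

```text
184 [ 73  96  99 100 102 102 108  26  35  92  83  83  83  87  92  17  64 109
 103 101  97  63 106 104]
187 [ 74  94 101 100 100 100 113  16  27  29  28  31  30  26  30  25  23  66
 107  99  98  60 106 100]
190 [ 73  93  98 100  99  99 110  16  29  28  27  28  29  29  32  27  22  42
 109 102  98  57 103  99]
193 [ 72  91 101  99  96 101 105  13  26  25  24  25  27  25  24  25  22  24
  76 101 101  55 104 100]
196 [ 70  88  99  98  95  98  98  57 110 102 103 101 102 102 101 102 103 101
  57 100 107  54 103  99]
199 [ 71  85  99  98  95  97  97  55 109 100 101  99  99  99  98 100 101  96
  59  98 104  64 102  98]
202 [ 80  82  97  96  95  95  95  54 107  99  99  96  99  99 100  98 100  93
  59  97 100  63  99  97]
205 [ 93  82  96  95  91  94  96  55 106  96  98  95  96  96  98  96  96  90
  57  95  94  59 100  97]
208 [ 96  81  94  94  93  93  94  54 104  95  95  95  95  96  94  96  95  83
  56  95  94  57 100  96]
211 [ 95  82  94  93  92  92  93  55 104  94  95  96  94  94  93  94  94  80
  52  95  92  56  98  96]
214 [111  83  86  86  84  85  89  56 101  93  94  91  94  92  90  92  
[... 274 characters left out ...]
9  98  92  90  88  88  87  86  87  87  72
 109 142 138 137 137 137]
226 [138 138 138 138 138 139 141 108  95  94  95  95  90  92  91  92  90  96
 132 140 139 137 137 137]
229 [138 137 138 136 138 138 137 138 137 137 139 138 137 138 137 138 137 138
 137 138 137 138 137 138]
[114 109 109 112 101  54  15  62 109 110 107 108 107 106 115 137 139 137
 134 134 136 131 123 190 255 255 252 252 252 252 252 253 255 255  83  15
  25  30  30  29  29  29  28  27  61  99 102 100  99  99  99  98  99  97
  97  96  96  96  95  94  95  94  95  93  94  94  89  93  91  89  89  89
  88  88  89  87  90 130 141 137 139 139]
[[0.4365 0.2016]
 [0.6297 0.2368]
 [0.6515 0.1547]
 [0.4471 0.1187]] [0.54119892 0.17795318]
```

```bash
python3 - <<'E'
from h import *
c=cam("wrist")
for p in((286.6,194.5),(286.4,210.5),(286.2,226.5),(281,210),(292,210)):print(p,onz(c,p,.137))
T=R.from_quat(manip.observe()["eef_rot"]).as_matrix();print(T.T@(onz(c,(286.4,210.5),.137)-manip.observe()["eef_pos"]))
E
```

```text
(286.6, 194.5) [0.53823629 0.19166145 0.137     ]
(286.4, 210.5) [0.54064349 0.1775528  0.137     ]
(286.2, 226.5) [0.54312637 0.1630006  0.137     ]
(281, 210) [0.53593926 0.17717843 0.137     ]
(292, 210) [0.54535531 0.17885064 0.137     ]
[0.00183536 0.0068051  0.16568034]
```

Call:
servo_tool --pt "-1 0.0018 0.0068 0 0 0 0" --pt "-1 0 0 0.03 0 0 -0.003" --pt "-1 0 0 0.03 0 0 0" --pt "-1 0 0 0.03 0 0 0" --pt "-1 0 0 0.02 0 0 0" --pt "-1 0 0 0.01 0 0 0" --pt "-1 0 0 0 0 0 0"

```text
clock: 3.3
eef_pos: [0.5404, 0.1771, 0.1813]
eef_rot: [0.641, 0.768, -0.001, -0.001]
ft_force: [-0.9, -0.7, -0.1]
gripper_width: 1.004
gripper_force: 0.0
```

```bash
python3 - <<'E'
from h import *
o=manip.observe();print(o["clock"],o["eef_pos"],o["ft_force"],o["ft_torque"])
c=cam("wrist");cv2.imwrite("pics/w2.png",c["color"][:,:,::-1])
E
```

```text
3.3 [0.54043382 0.17707962 0.18130093] [-0.92613235 -0.68795192 -0.05263155] [-0.10207805  0.05997768 -0.01003882]
```

View pics/w2.png

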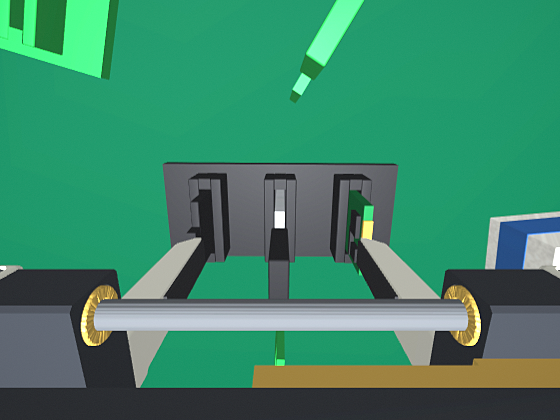

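Call:
servo_tool --pt "1 0 0 0 0 0 0" --pt "1 0 0 0 0 0 0" --pt "1 0 0 0 0 0 0" --pt "1 0 0 0 0 0 0" --pt "1 0 0 0 0 0 0" --pt "1 0 0 0 0 0 0" --pt "1 0 0 0 0 0 0" --pt "1 0 0 0 0 0 0" --newtons 40

```text
clock: 4.15
eef_pos: [0.5414, 0.1765, 0.1827]
eef_rot: [0.641, 0.767, -0.0, -0.0]
ft_force: [0.4, -0.4, -0.7]
gripper_width: 0.36
gripper_force: 0.0
```

Call:
servo_tool --pt "1 0 0 0 0 0 0" --pt "1 0 0 0 0 0 0" --pt "1 0 0 0 0 0 0" --pt "1 0 0 0 0 0 0" --pt "1 0 0 0 0 0 0" --pt "1 0 0 0 0 0 0"

```text
clock: 4.75
eef_pos: [0.5411, 0.1765, 0.1826]
eef_rot: [0.641, 0.767, -0.0, -0.0]
ft_force: [-3.0, -0.6, 1.8]
gripper_width: 0.106
gripper_force: 40.0
```

Call:
servo_tool --pt "1 0 0 -0.01 0 0 0" --pt "1 0 0 -0.015 0 0 0" --pt "1 0 0 -0.02 0 0 0" --pt "1 0 0 -0.03 0 0 0" --pt "1 0 0 -0.04 0 0 0" --pt "1 0 0 -0.04 0 0 0" --pt "1 0 0 -0.04 0 0 0" --pt "1 0 0 -0.04 0 0 0" --pt "1 0 0 0 0 0 0" --pt "1 0 0 0 0 0 0"

```text
clock: 5.75
eef_pos: [0.5419, 0.1766, 0.4203]
eef_rot: [0.641, 0.767, 0.002, 0.001]
ft_force: [0.2, -0.3, -2.0]
gripper_width: 0.106
gripper_force: 40.0
```

```bash
python3 - <<'E'
from h import *
o=manip.observe();print(o["clock"],o["eef_pos"],o["eef_rot"],o["ft_force"],o["gripper_width"])
c=cam("wrist");t=cam("top");s=cam("scene")
a=np.hstack([c["color"][:,:,::-1],cv2.resize(s["color"][90:290,180:380,::-1],(420,420))]);a=cv2.resize(a,(800,343))
cv2.imwrite("pics/w3.png",a);np.save("pics/w3.npy",c["color"])
cv2.imwrite("pics/t3.png",t["color"][:,:,::-1])
E
```

```text
5.75 [0.54186918 0.17661825 0.42033269] [0.64145338 0.76715857 0.0018306  0.00139473] [ 0.20638485 -0.31080458 -1.98475927] 0.10612036426888494
```

View pics/w3.png

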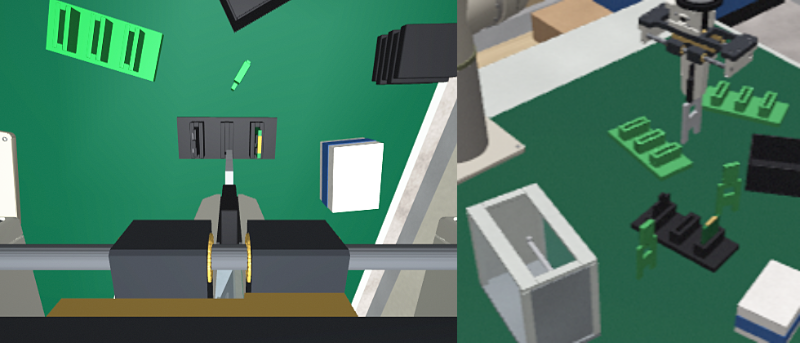

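Call:
servo_tool --pt "1 0 0 0 0 0 0.12" --pt "1 0 0 0 0 0 0.12" --pt "1 0 0 0 0 0 0.12" --pt "1 0 0 0 0 0 0"

```text
clock: 6.3
eef_pos: [0.541, 0.1764, 0.4159]
eef_rot: [0.769, 0.639, -0.001, -0.001]
ft_force: [0.2, 0.1, -1.3]
gripper_width: 0.107
gripper_force: 40.0
```

Call:
servo_tool --pt "1 -0.02 0.0019 0 0 0 0" --pt "1 -0.035 0.0019 0 0 0 0" --pt "1 -0.041 0.0019 0 0 0 0" --pt "1 -0.041 0.0019 0 0 0 0" --pt "1 -0.041 0.0019 0 0 0 0" --pt "1 -0.041 0.0019 0 0 0 0" --pt "1 -0.041 0.0019 0 0 0 0" --pt "1 -0.041 0.0019 0 0 0 0" --pt "1 -0.027 0.0019 0 0 0 0" --pt "1 0 0.0019 0 0 0 0"

```text
clock: 7.3
eef_pos: [0.4997, -0.1526, 0.4164]
eef_rot: [0.769, 0.64, -0.001, -0.001]
ft_force: [0.3, 0.6, -1.8]
gripper_width: 0.103
gripper_force: 40.0
```

Call:
servo_tool --pt "1 0 0 0 0 0 0" --pt "1 0 0 0 0 0 0" --pt "1 0 0 0 0 0 0" --pt "1 0 0 0 0 0 0"

```text
clock: 7.7
eef_pos: [0.5009, -0.1485, 0.4178]
eef_rot: [0.768, 0.641, 0.0, -0.0]
ft_force: [-0.1, -0.2, -1.7]
gripper_width: 0.105
gripper_force: 40.0
```

```bash
python3 - <<'E'
from h import *
o=manip.observe();print(o["clock"],o["eef_pos"],R.from_quat(o["eef_rot"]).as_matrix().round(4).tolist(),o["ft_force"])
c=cam("wrist");np.save("pics/w4.npy",c["color"])
cv2.imwrite("pics/w4.png",cv2.resize(c["color"][80:320,120:440,::-1],(800,600),interpolation=cv2.INTER_CUBIC))
E
```

```text
7.7 [ 0.50091138 -0.14854644  0.4177512 ] [[0.179, 0.9839, 0.0001], [0.9839, -0.179, 0.0001], [0.0001, 0.0001, -1.0]] [-0.12684154 -0.20059611 -1.66416814]
```

View pics/w4.png

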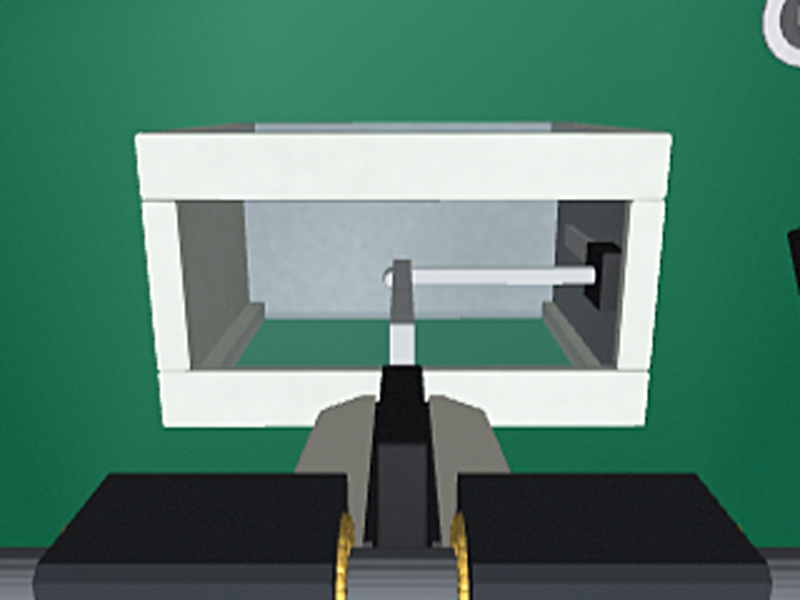

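```bash
python3 - <<'E'
from h import *
c=cam("wrist");o=manip.observe();T=R.from_quat(o["eef_rot"]).as_matrix()
f=lambda p:((p[0]+.5)/2.5+120-.5,(p[1]+.5)/2.5+80-.5)
P=np.array([onz(c,f(p),.19) for p in((135.5,133),(671,132.5),(647.5,427),(163,427))])
print(P.round(4).tolist(),P.mean(0)); print([np.linalg.norm(P[i]-P[(i+1)%4]).round(4) for i in range(4)])
yaw=[np.arctan2(*(P[i]-P[j])[1::-1]) for i,j in((1,0),(2,3))];print(yaw)
q=lambda X:(T.T@(X-o["eef_pos"])).round(4)
print("cab centre in tool",q(P.mean(0)))
# opening inner
I=np.array([onz(c,f(p),.19) for p in((177,200),(630,200),(617,370),(188,370))]);print("opening ctr tool",q(I.mean(0)))
for z in(.15,.16,.17,.175):print(z,"tip tool",q(onz(c,f((388,276)),z)))
for px in((388,276),):
  print("bar",[q(onz(c,f((500,275)),.164))])
print("gauge under",q(onz(c,f((401,262)),.2476)))
t=cam("top")
# tri tip: scene+wrist
k=175/800;S=((192.5)*k+179.5,(247.5)*k+174.5)
s=cam("scene");print(tri(c,f((388,276)),s,S))
print(proj(s,P.mean(0)), proj(t,P.mean(0)))
E
```

```text
[[0.4079, -0.0646, 0.19], [0.6214, -0.1033, 0.19], [0.6004, -0.2313, 0.19], [0.3844, -0.1919, 0.19]] [ 0.50352848 -0.14776934  0.19      ]
[np.float64(0.217), np.float64(0.1297), np.float64(0.2196), np.float64(0.1295)]
[np.float64(-0.1793852902044892), np.float64(-0.180160647644362)]
cab centre in tool [0.0015 0.0024 0.2278]
opening ctr tool [0.0017 0.0018 0.2278]
0.15 tip tool [-0.0023 -0.0053  0.2678]
0.16 tip tool [-0.     -0.0051  0.2578]
0.17 tip tool [ 0.0023 -0.005   0.2478]
0.175 tip tool [ 0.0034 -0.0049  0.2428]
bar [array([0.0014, 0.0468, 0.2538])]
gauge under [0.0249 0.0011 0.1702]
(array([ 0.49532699, -0.14688586,  0.17059781]), np.float64(0.0034243606396930416))
[223.09888948 225.36190799] [331.16097174 223.85308194]
```

Call:
servo_tool --pt "1 0.0016 0.016 0 0 0 0" --pt "1 0 0.016 0 0 0 0" --pt "1 0 0 0.02 0 0 0" --pt "1 0 0 0.03 0 0 0" --pt "1 0 0 0.025 0 0 0" --pt "1 0 0 0.012 0 0 0" --pt "1 0 0 0.004 0 0 0" --pt "1 0 0 0 0 0 0" --pt "1 0 0 0 0 0 0"

```text
clock: 8.8
eef_pos: [0.533, -0.1539, 0.3284]
eef_rot: [0.768, 0.64, 0.001, 0.001]
ft_force: [-0.2, 0.7, -1.8]
gripper_width: 0.105
gripper_force: 40.0
```

Call:
servo_tool --pt "1 0 0 0.001 0 0 0" --pt "1 0 0 0.001 0 0 0" --pt "1 0 0 0.001 0 0 0" --pt "1 0 0 0 0 0 0"

```text
clock: 9.2
eef_pos: [0.5325, -0.1537, 0.3237]
eef_rot: [0.768, 0.64, -0.0, -0.0]
ft_force: [-0.4, 0.2, -1.6]
gripper_width: 0.106
gripper_force: 40.0
```

Call:
servo_tool --pt "1 0 0 0.001 0 0 0" --pt "1 0 0 0.001 0 0 0" --pt "1 0 0 0.001 0 0 0" --pt "1 0 0 0.001 0 0 0" --pt "1 0 0 0 0 0 0"

```text
clock: 9.7
eef_pos: [0.5324, -0.1537, 0.3195]
eef_rot: [0.768, 0.64, -0.0, -0.0]
ft_force: [-1.1, -0.4, -2.7]
gripper_width: 0.109
gripper_force: 40.0
```

Call:
servo_tool --pt "1 0 0 0.001 0 0 0" --pt "1 0 0 0.001 0 0 0" --pt "1 0 0 0 0 0 0"

```text
clock: 10.0
eef_pos: [0.5324, -0.1537, 0.3175]
eef_rot: [0.768, 0.64, -0.0, -0.0]
ft_force: [-0.5, 0.4, -1.2]
gripper_width: 0.108
gripper_force: 40.0
```

Call:
servo_tool --pt "1 0 0 0.001 0 0 0" --pt "1 0 0 0 0 0 0"

```text
clock: 10.2
eef_pos: [0.5325, -0.1537, 0.3166]
eef_rot: [0.768, 0.64, 0.0, 0.0]
ft_force: [-0.6, 0.3, -1.3]
gripper_width: 0.107
gripper_force: 40.0
```

Call:
servo_tool --pt "1 0 0 0.001 0 0 0" --pt "1 0 0 0 0 0 0"

```text
clock: 10.4
eef_pos: [0.5326, -0.1538, 0.3164]
eef_rot: [0.768, 0.64, 0.0, 0.0]
ft_force: [-1.4, 0.0, 2.8]
gripper_width: 0.105
gripper_force: 40.0
```

Call:
servo_tool --pt "1 0 0 -0.005 0 0 0" --pt "1 0 0 -0.02 0 0 0" --pt "1 0 0 -0.02 0 0 0" --pt "1 0 0 0 0 0 0" --pt "1 0 -0.02 0 0 0 0" --pt "1 0 -0.025 0 0 0 0" --pt "1 0 -0.015 0 0 0 0" --pt "1 0 0 0 0 0 0" --pt "1 0 0 0 0 0 0"

```text
clock: 11.3
eef_pos: [0.4736, -0.1429, 0.3602]
eef_rot: [0.768, 0.64, 0.0, 0.0]
ft_force: [-0.2, 1.0, -1.7]
gripper_width: 0.105
gripper_force: 40.0
```

Call:
servo_tool --pt "1 0 0 0.02 0 0 0" --pt "1 0 0 0.025 0 0 0" --pt "1 0 0 0.02 0 0 0" --pt "1 0 0 0.01 0 0 0" --pt "1 0 0 0.005 0 0 0" --pt "1 0 0 0 0 0 0" --pt "1 0 0 0 0 0 0" --pt "1 0 0 0 0 0 0"

```text
clock: 12.1
eef_pos: [0.4741, -0.1431, 0.282]
eef_rot: [0.768, 0.64, 0.0, 0.001]
ft_force: [-0.3, -0.6, -1.8]
gripper_width: 0.106
gripper_force: 40.0
```

```bash
python3 - <<'E'
from h import *
o=manip.observe();T=R.from_quat(o["eef_rot"]).as_matrix();print(o["eef_pos"],o["ft_force"],T.round(4).tolist())
C=np.array([.5035,-.1478,.19]);print("pos in cab",R.from_rotvec([0,0,.18]).apply(o["eef_pos"]-C))
s=cam("scene");cv2.imwrite("pics/s5.png",cv2.resize(s["color"][150:310,170:290,::-1],(450,600),interpolation=cv2.INTER_CUBIC))
E
```

```text
[ 0.4740524  -0.14310389  0.28197444] [-0.27223374 -0.56777802 -1.82341583] [[0.181, 0.9835, 0.0018], [0.9835, -0.181, -0.0007], [-0.0004, 0.0019, -1.0]]
pos in cab [-0.02981258 -0.00065175  0.09197444]
```

View pics/s5.png

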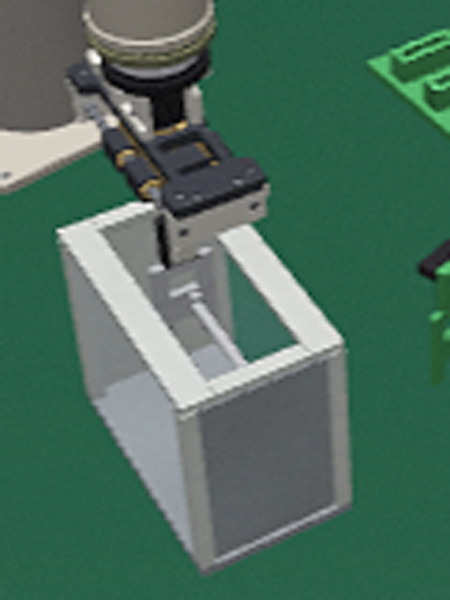

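Call:
servo_tool --pt "1 0 0 0.0022 0 0 0" --pt "1 0 0 0 0 0 0" --pt "1 0 0 0 0 0 0" --pt "1 0 0 0 0 0 0"

```text
clock: 12.55
eef_pos: [0.4734, -0.1429, 0.2786]
eef_rot: [0.768, 0.64, 0.0, -0.0]
ft_force: [-0.7, 0.4, -2.2]
gripper_width: 0.106
gripper_force: 40.0
```

Call:
servo_tool --pt "1 0 0 -0.0009 0 0 0" --pt "1 0 0.004 0 0 0 0" --pt "1 0 0.004 0 0 0 0" --pt "1 0 0.003 0 0 0 0" --pt "1 0 0 0 0 0 0" --pt "1 0 0 0 0 0 0"

```text
clock: 13.15
eef_pos: [0.4843, -0.1449, 0.2793]
eef_rot: [0.768, 0.64, -0.0, -0.0]
ft_force: [-0.0, 0.7, -1.8]
gripper_width: 0.104
gripper_force: 40.0
```

Call:
servo_tool --pt "1 0 0.001 0 0 0 0" --pt "1 0 0.001 0 0 0 0" --pt "1 0 0.001 0 0 0 0" --pt "1 0 0 0 0 0 0"

```text
clock: 13.55
eef_pos: [0.4873, -0.1454, 0.2795]
eef_rot: [0.768, 0.64, 0.0, 0.0]
ft_force: [-0.1, -0.3, -2.1]
gripper_width: 0.105
gripper_force: 40.0
```

Call:
servo_tool --pt "1 0 0.001 0 0 0 0" --pt "1 0 0.001 0 0 0 0" --pt "1 0 0 0 0 0 0"

```text
clock: 13.85
eef_pos: [0.4893, -0.1458, 0.2795]
eef_rot: [0.768, 0.64, 0.0, 0.0]
ft_force: [0.8, -0.3, -1.5]
gripper_width: 0.102
gripper_force: 40.0
```

Call:
servo_tool --pt "1 0 0.001 0 0 0 0" --pt "1 0 0.001 0 0 0 0" --pt "1 0 0 0 0 0 0"

```text
clock: 14.15
eef_pos: [0.4913, -0.1462, 0.2795]
eef_rot: [0.768, 0.64, 0.0, 0.0]
ft_force: [-0.6, -0.2, -2.3]
gripper_width: 0.107
gripper_force: 40.0
```

Call:
servo_tool --pt "1 0 0.001 0 0 0 0" --pt "1 0 0.001 0 0 0 0" --pt "1 0 0 0 0 0 0"

```text
clock: 14.45
eef_pos: [0.4932, -0.1465, 0.2794]
eef_rot: [0.768, 0.64, 0.0, -0.0]
ft_force: [-0.2, 0.0, -1.6]
gripper_width: 0.105
gripper_force: 40.0
```

Call:
servo_tool --pt "1 0 0.001 0 0 0 0" --pt "1 0 0.001 0 0 0 0" --pt "1 0 0.001 0 0 0 0" --pt "1 0 0 0 0 0 0"

```text
clock: 14.85
eef_pos: [0.4962, -0.1471, 0.2794]
eef_rot: [0.768, 0.64, -0.0, -0.0]
ft_force: [-0.1, -0.3, -1.0]
gripper_width: 0.11
gripper_force: 40.0
```

Call:
servo_tool --pt "1 0 0.003 0 0 0 0" --pt "1 0 0.003 0 0 0 0" --pt "1 0 0.003 0 0 0 0" --pt "1 0 0 0 0 0 0"

```text
clock: 15.25
eef_pos: [0.5053, -0.1487, 0.2794]
eef_rot: [0.768, 0.64, 0.0, 0.0]
ft_force: [0.4, 0.5, -1.6]
gripper_width: 0.103
gripper_force: 40.0
```

Call:
servo_tool --pt "1 0 0.003 0 0 0 0" --pt "1 0 0.004 0 0 0 0" --pt "1 0 0.004 0 0 0 0" --pt "1 0 0.004 0 0 0 0" --pt "1 0 0.003 0 0 0 0" --pt "1 0 0 0 0 0 0" --pt "1 0 0 0 0 0 0"

```text
clock: 15.95
eef_pos: [0.5227, -0.1519, 0.2793]
eef_rot: [0.768, 0.64, -0.0, -0.0]
ft_force: [0.8, 0.6, -1.1]
gripper_width: 0.105
gripper_force: 40.0
```

Call:
servo_tool --pt "1 0 0 0.002 0 0 0" --pt "1 0 0 0.003 0 0 0" --pt "1 0 0 0.002 0 0 0" --pt "1 0 0 0.001 0 0 0" --pt "1 0 0 0 0 0 0" --pt "1 0 0 0 0 0 0"

```text
clock: 16.55
eef_pos: [0.5226, -0.1519, 0.2714]
eef_rot: [0.768, 0.64, -0.0, -0.0]
ft_force: [-1.0, 1.0, -1.7]
gripper_width: 0.106
gripper_force: 40.0
```

Call:
servo_tool --pt "1 0 0 0.001 0 0 0" --pt "1 0 0 0 0 0 0"

```text
clock: 16.75
eef_pos: [0.5226, -0.1519, 0.2704]
eef_rot: [0.768, 0.64, -0.0, -0.0]
ft_force: [0.1, 0.2, -1.0]
gripper_width: 0.106
gripper_force: 40.0
```

Call:
servo_tool --pt "1 0 0 0.001 0 0 0" --pt "1 0 0 0 0 0 0"

```text
clock: 16.95
eef_pos: [0.5227, -0.152, 0.2696]
eef_rot: [0.768, 0.64, 0.0, 0.0]
ft_force: [1.0, -0.5, -0.3]
gripper_width: 0.11
gripper_force: 40.0
```

Contact at the expected hang height (0.2696). Now drawing down gently.

Call:
servo_tool --pt "1 0 0 0.001 0 0 0" --pt "1 0 0 0.001 0 0 0" --pt "1 0 0 0 0 0 0"

```text
clock: 17.25
eef_pos: [0.5228, -0.152, 0.2688]
eef_rot: [0.768, 0.64, 0.0, 0.0]
ft_force: [-3.2, 1.1, 8.6]
gripper_width: 0.105
gripper_force: 40.0
```

Call:
servo_tool --pt "1 0 0 0.001 0 0 0" --pt "1 0 0 0.001 0 0 0" --pt "1 0 0 0.001 0 0 0" --pt "1 0 0 0.001 0 0 0"

```text
clock: 17.65
eef_pos: [0.5229, -0.152, 0.2652]
eef_rot: [0.768, 0.64, 0.0, 0.001]
ft_force: [-4.9, 2.2, 10.3]
gripper_width: 0.109
gripper_force: 40.0
```

Call:
servo_tool --pt "1 0 0 0.002 0 0 0" --pt "1 0 0 0.002 0 0 0" --pt "1 0 0 0.002 0 0 0" --pt "1 0 0 0.002 0 0 0" --pt "1 0 0 0.002 0 0 0"

```text
clock: 18.15
eef_pos: [0.5229, -0.152, 0.2552]
eef_rot: [0.768, 0.64, 0.0, 0.001]
ft_force: [-5.5, 1.3, 9.5]
gripper_width: 0.104
gripper_force: 40.0
```

Call:
servo_tool --pt "1 0 0 0.002 0 0 0" --pt "1 0 0 0.002 0 0 0" --pt "1 0 0 0.002 0 0 0" --pt "1 0 0 0.002 0 0 0" --pt "1 0 0 0.002 0 0 0"

```text
clock: 18.65
eef_pos: [0.5229, -0.152, 0.2451]
eef_rot: [0.768, 0.64, 0.0, 0.001]
ft_force: [-5.0, 1.7, 9.7]
gripper_width: 0.106
gripper_force: 40.0
```

Call:
servo_tool --pt "1 0 0 0.002 0 0 0" --pt "1 0 0 0.002 0 0 0" --pt "1 0 0 0.002 0 0 0" --pt "1 0 0 0.002 0 0 0" --pt "1 0 0 0.001 0 0 0"

```text
clock: 19.15
eef_pos: [0.5229, -0.152, 0.236]
eef_rot: [0.768, 0.64, 0.0, 0.001]
ft_force: [-5.3, 1.4, 10.3]
gripper_width: 0.105
gripper_force: 40.0
```

Call:
servo_tool --pt "1 0 0 0.001 0 0 0" --pt "1 0 0 0.001 0 0 0" --pt "1 0 0 0.001 0 0 0"

```text
clock: 19.45
eef_pos: [0.5229, -0.152, 0.2331]
eef_rot: [0.768, 0.64, 0.0, 0.001]
ft_force: [-4.3, 0.7, 9.8]
gripper_width: 0.111
gripper_force: 40.0
```

Call:
servo_tool --pt "1 0 0 0.001 0 0 0" --pt "1 0 0 0.001 0 0 0"

```text
clock: 19.65
eef_pos: [0.5229, -0.152, 0.231]
eef_rot: [0.768, 0.64, 0.0, 0.001]
ft_force: [-4.9, 2.0, 9.3]
gripper_width: 0.104
gripper_force: 40.0
```

Call:
servo_tool --pt "1 0 0 0.001 0 0 0"

```text
clock: 19.75
eef_pos: [0.5229, -0.152, 0.2301]
eef_rot: [0.768, 0.64, 0.0, 0.001]
ft_force: [-4.9, 1.3, 10.0]
gripper_width: 0.105
gripper_force: 40.0
```

Call:
servo_tool --pt "1 0 0 0.001 0 0 0"

```text
clock: 19.85
eef_pos: [0.5229, -0.152, 0.2291]
eef_rot: [0.768, 0.64, 0.0, 0.001]
ft_force: [-5.9, 1.9, 14.6]
gripper_width: 0.108
gripper_force: 40.0
```

Call:
servo_tool --pt "1 0 0 0 0 0 0"

```text
clock: 19.95
eef_pos: [0.5229, -0.152, 0.2291]
eef_rot: [0.768, 0.64, 0.0, 0.001]
ft_force: [-5.2, 2.0, 10.8]
gripper_width: 0.106
gripper_force: 40.0
```

Call:
servo_tool --pt "1 0 0 0.0005 0 0 0" --pt "1 0 0 0 0 0 0"

```text
clock: 20.15
eef_pos: [0.5229, -0.152, 0.229]
eef_rot: [0.768, 0.64, 0.0, 0.001]
ft_force: [-6.0, 1.7, 13.1]
gripper_width: 0.106
gripper_force: 40.0
```

Call:
servo_tool --pt "1 0 0 0.0004 0 0 0" --pt "1 0 0 0 0 0 0"

```text
clock: 20.35
eef_pos: [0.523, -0.152, 0.2289]
eef_rot: [0.768, 0.64, 0.0, 0.001]
ft_force: [-7.6, 2.4, 16.2]
gripper_width: 0.103
gripper_force: 40.0
```

Call:
servo_tool --pt "1 0 0 -0.001 0 0 0" --pt "1 0 0 -0.001 0 0 0" --pt "1 0 0 -0.0005 0 0 0" --pt "1 0 0 0 0 0 0"

```text
clock: 20.75
eef_pos: [0.5228, -0.152, 0.2293]
eef_rot: [0.768, 0.64, 0.0, 0.0]
ft_force: [-1.5, 0.2, 3.6]
gripper_width: 0.104
gripper_force: 40.0
```

Call:
servo_tool --pt "1 0 0 -0.0007 0 0 0" --pt "1 0 0 0 0 0 0"

```text
clock: 20.95
eef_pos: [0.5226, -0.1519, 0.2294]
eef_rot: [0.768, 0.64, -0.0, -0.0]
ft_force: [-0.4, -0.9, -0.0]
gripper_width: 0.104
gripper_force: 40.0
```

Call:
servo_tool --pt "0.7 0 0 0 0 0 0" --pt "0.65 0 0 0 0 0 0" --pt "0.6 0 0 0 0 0 0" --pt "0.5 0 0 0 0 0 0" --pt "0.4 0 0 0 0 0 0" --pt "0.3 0 0 0 0 0 0" --pt "0.3 0 0 0 0 0 0" --pt "0.3 0 0 0 0 0 0"

```text
clock: 21.75
eef_pos: [0.5227, -0.1519, 0.2298]
eef_rot: [0.768, 0.64, 0.0, 0.0]
ft_force: [-0.0, -0.8, -0.5]
gripper_width: 0.349
gripper_force: 0.0
```

```bash
python3 - <<'E'
from h import *
o=manip.observe();print(o["clock"],o["eef_pos"],o["ft_force"],o["gripper_width"])
c=cam("wrist");s=cam("scene")
a=np.hstack([cv2.resize(c["color"][120:330,140:420,::-1],(500,375)),cv2.resize(s["color"][160:310,170:290,::-1],(300,375),interpolation=cv2.INTER_CUBIC)])
cv2.imwrite("pics/f.png",a)
E
```

```text
21.75 [ 0.52267125 -0.15193486  0.22976482] [-0.04750638 -0.81085242 -0.49585548] 0.3494280590927977
```

View pics/f.png

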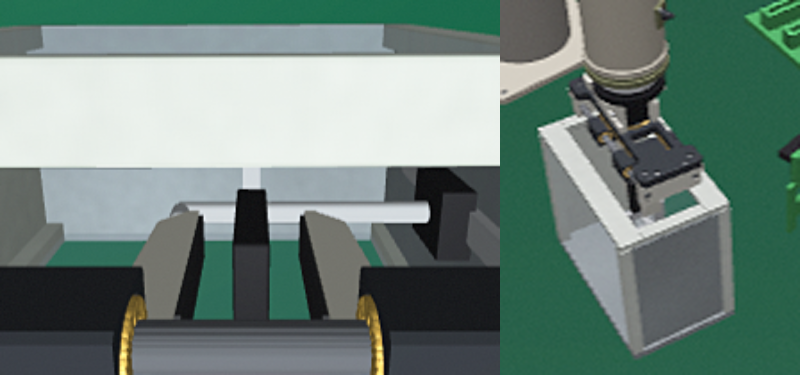

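The gauge is released and hanging on the bar, with clear gaps to both fingers. Withdrawing straight up.

Call:
servo_tool --pt "0.3 0 0 -0.01 0 0 0" --pt "0.3 0 0 -0.02 0 0 0" --pt "0.3 0 0 -0.03 0 0 0" --pt "0.3 0 0 -0.04 0 0 0" --pt "0.3 0 0 -0.04 0 0 0" --pt "0.3 0 0 -0.04 0 0 0" --pt "0.3 0 0 0 0 0 0" --pt "0.3 0 0 0 0 0 0" --pt "0.3 0 0 0 0 0 0"

```text
clock: 22.75
eef_pos: [0.5223, -0.1518, 0.4087]
eef_rot: [0.768, 0.64, -0.0, -0.001]
ft_force: [0.7, 0.5, -0.6]
gripper_width: 0.348
gripper_force: 0.0
```

```bash
python3 - <<'E'
from h import *
# numeric check: gauge still (two frames equal) and grip top location, carriage height
import time
c=cam("wrist");f1=c["color"].astype(int)
C=np.array([.5035,-.1478,0]);w=lambda p:C+R.from_rotvec([0,0,-.18]).apply(p)
for nm,P in(("grip top",w([.0197,0,.184])),("tip",w([-.005,0,.136])),("carr",w([.094,0,.139]))):
    q=proj(c,P).round().astype(int);print(nm,q,f1[q[1]-14:q[1]+15:4,q[0]].tolist(), f1[q[1],q[0]-12:q[0]+13:3].max(1))
f2=cam("wrist")["color"].astype(int);print("motion",np.abs(f1-f2).max(2)[60:230].__gt__(40).sum())
o=manip.observe();print(o["clock"],o["eef_pos"],o["ft_force"])
E
```

```text
grip top [280 196] [[27, 27, 31], [72, 73, 77], [70, 71, 75], [69, 71, 75], [68, 69, 73], [67, 66, 71], [65, 66, 69], [57, 125, 102]] [186 186 186  46  73  74 146 181 176]
tip [260 187] [[168, 182, 188], [168, 182, 189], [160, 173, 179], [224, 229, 232], [193, 200, 204], [169, 184, 191], [170, 183, 190], [171, 185, 191]] [193 192 192 194 227 181 223 221 222]
carr [342 187] [[32, 35, 38], [65, 65, 68], [68, 68, 72], [65, 66, 69], [66, 67, 71], [64, 66, 68], [65, 66, 70], [65, 70, 75]] [210 219  43  72  70  94  90 106 244]
motion 1117
22.85 [ 0.52217297 -0.15172163  0.40794842] [-0.46337123 -0.22327492 -0.05146965]
```

```bash
python3 -c "
from station import manip
print(manip.job_done())"
```

```text
the job is handed in; nothing more can be done
None
```

The gauge hangs released on the hook, which I drew down onto its stop (peak pull about 18 N, under the 2 kg limit); no contact with the cabinet walls or frame showed in the force readings, and I handed the job in at about 23 s without a verdict being returned.

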